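# Wind down the levelling foot of an overhead phone stand

## Robot

A 6-joint arm with a two-finger parallel gripper is mounted at the origin on the work surface. World frame = base frame: x ahead of the robot, y to its left, z up, the work surface at z = 0. Lengths are in m, angles in degrees, forces in N, time in s.
With the tool pointing down it reaches from about 0.4 to 0.825 m from the base axis. Payload 7 kg.
Tool frame: the origin (TCP) lies midway between the tips of the shut fingers; the grasp point (between the pads) lies 19 mm behind it; z points along the fingers, y is the line along which they close (so a half turn about z gives the same grasp; the last joint's range is limited). The gripper opens to 88 mm and grips with 3 to 60 N. Pads are 19 mm wide; open, the fingers measure 130 mm over their backs; the gripper's body (78 mm by 193 mm) begins 47 mm behind the grasp point.
Start: joints at [-50.243, 20.546, 0.682, 0, -70.136, -16.507], TCP at [0.266, -0.62, 0.227] pointing down, gripper open.
Joint ranges: [-176.03, 176.03], [-82.01, 121.73], [-58.28, 71.71], [-173.87, 95.51], [-174.79, -0.11], [-173.66, 173.66]. Speed limits (degrees/s): [136.94, 136.94, 172.46, 180, 180, 180].

## Interface

Orientations are given as a 3x3 rotation matrix whose columns are the frame's x, y, z axes.
In Python, from rig import robot gives the robot as it stands. Calls block until the motion is done:
- robot.goto(position, orientation): joint-space move of the TCP to a pose.
- robot.servo_line(position, ori=None, speed=0.15): straight line of the TCP; ori=None keeps the orientation; speed is the mean speed in m/s.
- robot.movej(angles): joint-space move.
- robot.move_gripper(opening): opening from 0.0 (shut) to 1.0 (fully open); the grip force is fixed at half the most; returns when the fingers have stopped.
- robot.dwell(seconds).
- robot.ik(position, orientation): joint angles nearest the present ones, or None.
- robot.grab_frame(name): name is "scene" or "top" or "wrist"; returns (picture, depth): 400x640x3 uint8, red, green, blue; 400x640 float32, m along the optical axis (not along the pixel's ray), 0 where there is no reading.
- robot.camera_info(name): a dict with "vfov" (degrees; the focal length in pixels is half the picture's height over the tangent of half this angle, whatever the lens; pixels are square), "cx", "cy" (the principal point, pixels), "view" (4x4, takes a point from world to camera coordinates); the wrist camera has in their place "T_tool_cam" (4x4, takes a point from camera to tool coordinates, whose origin is the TCP and whose axes are the flange's). Camera axes: x right, y down, z forward; pixel columns grow to the right and rows downward; lengths in m; the calibration is good to about 2 mm. A picture is of the moment at which its call begins: read the wrist's pose just before it. camera_info takes no time and is no camera call.
A pose or a line that the arm cannot do raises robot.Unreachable and nothing moves.
- robot.job_done(): hands the job in; it is judged then, once.
Readings, each from a call of its own:
- robot.read_t(): time.
- robot.read_qpos(): joint angles.
- robot.read_qvel(): joint speeds.
- robot.read_effort(): joint torques, N m.
- robot.read_position(): TCP position.
- robot.read_tcp_rot(): TCP orientation.
- robot.read_force(): force on the tool from outside, world axes, zero at the start.
- robot.read_ft_torque(): the same for the moment, N m.
- robot.read_grip_width(): opening from 0.0 (shut) to 1.0 (fully open).
- robot.read_finger_force(): force on a finger pad.
Only numpy, scipy, OpenCV 4.12 (cv2) and the standard library are available. Lean on these libraries where they do the work, as an engineer would, in place of code of your own. Each camera call takes 0.05 s, during which the arm holds its last target. There are 200 camera calls.

## Task

The overhead phone stand rocks: its front right levelling foot, on the robot's side and the only one without a pad, is screwed up clear of the desk and the round cork-coloured pad that belongs under that foot has come out. Slide the loose pad centrally under the raised foot, flat on the desk, then wind the foot down with its black knob (clockwise from above) until it just takes up on the pad, and stop there: it should bear only lightly, without jacking up the stand or ever being driven or leaned hard onto the pad. Do not push the stand out of its place, leave the other things on the desk where they are, and let go at the end.

Things in the scene. Friction and masses are not known exactly. Their poses are not given: they have to be found in the camera images.
- phone_stand: Phone stand, 6.5 kg, loose, standing on 3 of 4 feet. White board 260 (x) x 240 (y) x 14 mm, top 42 mm above desk; at the back (x = 95) a 30 mm square column to 500 mm high; its arm holds a phone 440 mm above the desk. Origin: on the desk under the board's middle; x from front edge (robot side) to column, y left, z up. Back-heavy: the raised corner tips only if pushed down over about 15 N.
- lug (a point): Top of the aluminium lug (36 mm wide, 14 mm thick, flush with the board, sticking 63 mm out of its right side) on the raised screw's axis: at x = -100, y = -165, z = 42 mm of the stand. Three like lugs at x = +-100, y = +-165 mm carry the other feet, which stand on pads and are left alone. Axes as the stand's.
- level_foot: The raised front right screw: black round knob 40 mm across, 18 mm high, over the lug; rubber foot 54 mm across below. Origin: knob centre; z up the axis. Clockwise from above winds all of it down, 6 mm a turn; stays where left. The foot is pushed on by hand: its underside is 53 to 55.2 mm below the origin, starting 1.7 to 4.2 mm above pad height, so feel for contact. Free, it turns with 0.02 Nm.
- pad: Loose round cork-rubber pad, 68 mm across, 8 mm thick, 150 g, flat on the desk right of the stand. Origin: centre of its underside, z up. Once the foot rubs on it the knob takes 0.01 to 0.02 Nm more per newton of load; pad and rubber give little: 0.25 rad past touching makes about 4 N, 0.5 rad about 8 N, and from about 12 N the stand begins to be jacked up.
- cup: White ceramic cup, 80 mm across the rim, 85 mm high, loose. Origin: centre of its underside. Bystander.
- jar: Glass jar with a closed metal screw lid, 70 mm across, 95 mm high, loose. Origin: centre of its underside. Bystander.
- tape_dispenser: Red plastic tape dispenser, 60 x 150 mm, 74 mm high, long along its y, loose. Origin: centre of its underside. Bystander.
- note_holder: Black plastic sticky-note holder with yellow notes and a retractable pen in its groove, 95 x 115 mm, 25 mm high, loose. Origin: centre of its underside. Bystander.

How it is judged:
By the outcome, as a careful person would: the job done as asked, in the order asked, and still so for the second after the job is handed in, with the robot touching nothing.
It also fails if it takes over 72 s, if anything falls off the work surface, if the arm or the gripper's body presses on something with over 40 N, if the wrist force passes 120 N, or if a joint passes its speed limit or range.

## Working session

There is one attempt and no reset: what is moved stays moved. The work goes in short steps, each a Python script; the robot and the scene stay as the last script left them, time stands still between calls to the robot, and variables do not carry over. Pictures are saved under pics/ and viewed, at most 10 in all, crops included, and the job is handed in when it is done.

```bash
ls; mkdir -p pics
cat > h.py <<'E'
import numpy as np, cv2
from rig import robot
def cam(name):
    pose=(np.array(robot.read_position()),np.array(robot.read_tcp_rot()))
    c=robot.camera_info(name); im,d=robot.grab_frame(name)
    f=200/np.tan(np.radians(c['vfov'])/2)
    if 'view' in c: T=np.linalg.inv(np.array(c['view']))
    else:
        W=np.eye(4); W[:3,:3]=pose[1]; W[:3,3]=pose[0]; T=W@np.array(c['T_tool_cam'])
    return dict(im=im,d=d,f=f,cx=c['cx'],cy=c['cy'],T=T)
def ray(v,u,w):
    r=v['T'][:3,:3]@np.array([(u-v['cx'])/v['f'],(w-v['cy'])/v['f'],1]); return v['T'][:3,3],r
def onz(v,u,w,z):
    o,r=ray(v,u,w); return o+r*(z-o[2])/r[2]
def dep(v,u,w):
    o,r=ray(v,u,w); return o+r*v['d'][int(w),int(u)]
def proj(v,p):
    q=np.linalg.inv(v['T'])@np.r_[p,1]; return v['f']*q[0]/q[2]+v['cx'],v['f']*q[1]/q[2]+v['cy']
def cross(v1,p1,v2,p2):
    o1,r1=ray(v1,*p1);o2,r2=ray(v2,*p2)
    A=np.c_[r1,-r2]; s=np.linalg.lstsq(A,o2-o1,rcond=None)[0]
    a,b=o1+r1*s[0],o2+r2*s[1]; return (a+b)/2,np.linalg.norm(a-b)
def save(v,n): cv2.imwrite('pics/'+n,cv2.cvtColor(v['im'],cv2.COLOR_RGB2BGR))
E
python3 - <<'E'
from h import *
import pickle
for n in('top','scene','wrist'):
    v=cam(n); save(v,n+'0.png'); pickle.dump(v,open(n+'0.pkl','wb')); print(n,v['f'],v['cx'],v['cy'],v['T'].round(3).tolist())
print(robot.read_t(),robot.read_tcp_rot(),robot.read_force())
E
```

```text
pics
top 376.8022436174161 313.8845752865685 203.70958538913783 [[-0.011, -0.989, 0.145, 0.369], [-1.0, 0.013, 0.011, -0.061], [-0.013, -0.145, -0.989, 1.081], [0.0, 0.0, 0.0, 1.0]]
scene 497.66734181925324 323.28096751961743 204.7642953362407 [[-0.736, 0.378, -0.562, 1.336], [0.677, 0.415, -0.607, 0.807], [0.003, -0.827, -0.562, 0.881], [0.0, 0.0, 0.0, 1.0]]
wrist 316.5102242281343 319.46130867978866 201.6927002032804 [[-0.394, 0.89, 0.23, 0.204], [0.919, 0.381, 0.1, -0.647], [0.002, 0.251, -0.968, 0.384], [0.0, 0.0, 0.0, 1.0]]
0.15 [[-9.18828633e-01 -3.94656289e-01 -5.98022980e-04]
 [-3.94656725e-01  9.18827981e-01  1.10004857e-03]
 [ 1.15339163e-04  1.24676991e-03 -9.99999216e-01]] [ 0.4090026  -0.81206006  0.61923986]
```

View pics/top0.png

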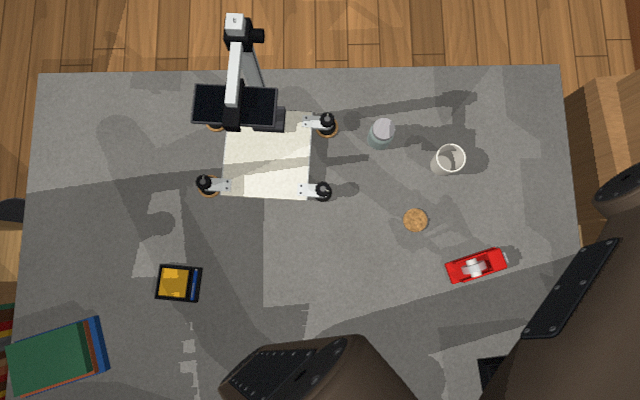

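View pics/scene0.png

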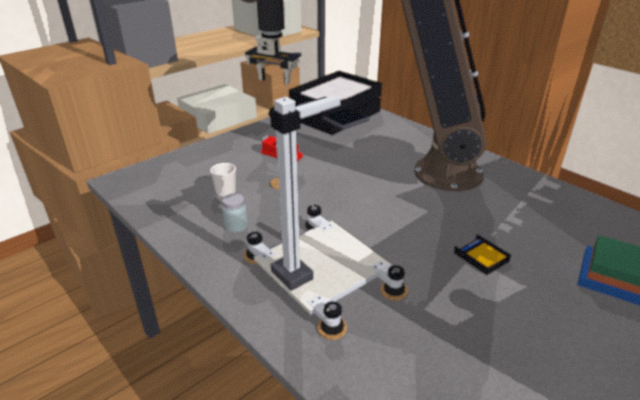

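View pics/wrist0.png

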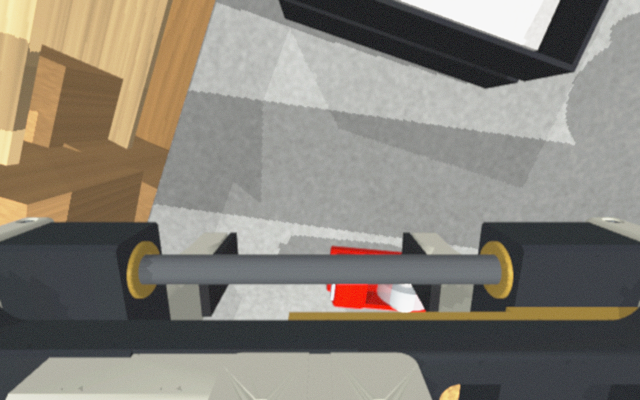

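The top view shows the pad at about (415,219) and the raised foot's knob at (324,191), with the jar, cup, tape dispenser and note holder all clear of the path between them. The scene view confirms which foot is raised; the wrist view sees only the tape dispenser. I'll compute positions next.

```bash
cat >> h.py <<'E'
def cork(v,minA=150):
    hsv=cv2.cvtColor(v['im'],cv2.COLOR_RGB2HSV)
    m=cv2.inRange(hsv,(8,90,90),(22,255,255))
    n,l,s,c=cv2.connectedComponentsWithStats(m)
    return [(c[i].round(1),s[i]) for i in range(1,n) if s[i][4]>minA],l
E
python3 - <<'E'
from h import *
import pickle
t=pickle.load(open('top0.pkl','rb')); s=pickle.load(open('scene0.pkl','rb'))
for c,st in cork(t)[0]:
    if 300<c[0]<480 and c[1]>100: print('top cork',c,st,onz(t,*c,.008).round(4),dep(t,*c).round(4))
for c,st in cork(s,20)[0]:
    if 250<c[0]<300 and 150<c[1]<220: print('scene cork',c,st,dep(s,*c).round(4))
for n,p in dict(fr=(324,191),br=(327,121),fl=(204,182)).items(): print(n,dep(t,*p).round(4),onz(t,*p,.074).round(4))
# board corners: white mask in top
g=cv2.cvtColor(t['im'],cv2.COLOR_RGB2HSV); m=cv2.inRange(g,(0,0,170),(180,60,255)); m[:125]=0;m[215:]=0;m[:,:200]=0;m[:,340:]=0
k=cv2.morphologyEx(m,cv2.MORPH_OPEN,np.ones((15,15)))
cs=max(cv2.findContours(k,0,1)[0],key=cv2.contourArea); 
P=np.array([onz(t,*p[0],.042)[:2] for p in cs],np.float32); r=cv2.minAreaRect(P); print(r,cv2.boxPoints(r))
def tilt(fw,t): # fw: heading(deg) of push dir; tool z forward-down; tool x (camera side) up
    a=np.radians(fw);f=np.array([np.cos(a),np.sin(a),0]);u=np.array([0,0,1.]);t=np.radians(t)
    z=f*np.sin(t)-u*np.cos(t); x=f*np.cos(t)+u*np.sin(t); return np.c_[x,np.cross(z,x),z]
k=dep(t,324,191)
c=[c for c,st in cork(t)[0] if 400<c[0]<430][0]; pd=onz(t,*c,.008)
for fw in (30,45,60,75,90,105):
  for tl in (50,57,60):
    out=[]
    for sg in(1,-1):
      R=tilt(fw,tl); R=R@np.diag([sg,sg,1])
      for p in (pd,k): 
        q=robot.ik([p[0],p[1],.0095],R); out.append(None if q is None else np.round(q).astype(int).tolist())
    print(fw,tl,out)
E
```

```text
top cork [414.7 219.7] [403 208  24  24 451] [ 0.4771 -0.3355  0.008 ] [ 0.4773 -0.336   0.0064]
scene cork [274.6 183.1] [270 178   9  11  68] [ 0.4966 -0.34    0.0076]
fr [ 0.5513 -0.0773  0.0768] [ 0.5518 -0.0773  0.074 ]
br [ 0.7515 -0.0889  0.07  ] [ 0.75   -0.0887  0.074 ]
fl [0.582  0.2512 0.0708] [0.5813 0.2502 0.074 ]
((0.6447938084602356, 0.08357323706150055), (0.2457861602306366, 0.20967988669872284), 89.22577667236328) [[ 0.53830284 -0.03789199]
 [ 0.7479636  -0.04072525]
 [ 0.7512848   0.20503846]
 [ 0.541624    0.20787174]]
30 50 [[-55, 33, -13, -62, -59, -143], [-33, 26, -29, -83, -43, -138], [-55, 33, -13, -62, -59, 37], [-33, 26, -29, -83, -43, 42]]
30 57 [[-60, 37, -12, -67, -66, -136], [-40, 31, -30, -89, -52, -125], [-60, 37, -12, -67, -66, 44], [-40, 31, -30, -89, -52, 55]]
30 60 [[-61, 38, -12, -69, -68, -133], [-43, 34, -31, -91, -56, -120], [-61, 38, -12, -69, -68, 47], [-43, 34, -31, -91, -56, 60]]
45 50 [[-53, 37, -6, -54, -69, -141], [-31, 29, -22, -71, -52, -141], [-53, 37, -6, -54, -69, 39], [-31, 29, -22, -71, -52, 39]]
45 57 [[-56, 40, -4, -59, -75, -13
[... 1048 characters left out ...]
36], [-41, 48, 14, -35, -94, 51], [-22, 40, -1, -46, -79, 44]]
90 57 [[-43, 52, 18, -38, -100, -128], [-25, 44, 2, -50, -84, -133], [-43, 52, 18, -38, -100, 52], [-25, 44, 2, -50, -84, 47]]
90 60 [[-44, 54, 20, -40, -103, -128], [-26, 46, 3, -51, -87, -132], [-44, 54, 20, -40, -103, 52], [-26, 46, 3, -51, -87, 48]]
105 50 [[-36, 51, 19, -29, -99, -122], [-18, 44, 6, -40, -86, -132], [-36, 51, 19, -29, -99, 58], [-18, 44, 6, -40, -86, 48]]
105 57 [[-38, 55, 24, -32, -107, -122], [-20, 48, 9, -43, -93, -130], [-38, 55, 24, -32, -107, 58], [-20, 48, 9, -43, -93, 50]]
105 60 [[-38, 57, 26, -33, -110, -123], [-21, 49, 11, -45, -95, -129], [-38, 57, 26, -33, -110, 57], [-21, 49, 11, -45, -95, 51]]
```

```bash
cat >> h.py <<'E'
def tilt(fw,t):
    a=np.radians(fw);f=np.array([np.cos(a),np.sin(a),0]);u=np.array([0,0,1.]);t=np.radians(t)
    z=f*np.sin(t)-u*np.cos(t); x=f*np.cos(t)+u*np.sin(t); return np.c_[x,np.cross(z,x),z]
E
python3 - <<'E'
from h import *
import pickle
t=pickle.load(open('top0.pkl','rb'))
# cloud of obstacles
pts=np.array([dep(t,u,w) for w in range(90,330) for u in range(350,560) if t['d'][w,u]>0])
pts=pts[(pts[:,2]>.012)&(pts[:,2]<.12)&(pts[:,1]<-.15)&(pts[:,1]>-.6)&(pts[:,0]>.3)]
for nm,m in (('tape',pts[:,0]<.43),('cup',(pts[:,0]>.5)&(pts[:,1]<-.33)),('jar',(pts[:,0]>.5)&(pts[:,1]>-.33))): print(nm,pts[m].min(0).round(3),pts[m].max(0).round(3))
pd=np.array([.4771,-.3357])
for fw in (75,80,85,90,95,100):
    R=tilt(fw,57); f=np.array([np.cos(np.radians(fw)),np.sin(np.radians(fw))])
    L=(pts-np.r_[pd+.005*f,.0095])@R   # tool coords
    s=-L[:,2]; d=np.linalg.norm(np.c_[np.maximum(abs(L[:,0])-.039,0),np.maximum(abs(L[:,1])-.0965,0),np.maximum(.066-s,0)],axis=1)
    d2=np.linalg.norm(np.c_[np.maximum(abs(L[:,0])-.011,0),np.maximum(abs(L[:,1])-.065,0),np.maximum(-s,0)],axis=1)
    print(fw,d.min().round(3),pts[d.argmin()].round(3),d2.min().round(3))
R=tilt(90,0)
for i,p in enumerate([(.52,-.30,.25),(.50,-.36,.25)]):
    robot.goto(p,R) if i==0 else robot.servo_line(p,speed=.15)
    robot.dwell(.2); v=cam('wrist'); save(v,f'w{i+1}.png'); pickle.dump(v,open(f'w{i+1}.pkl','wb'))
    for c,st in cork(v)[0]: print('cork',c,st,onz(v,*c,.008).round(4),dep(v,*c).round(4))
print(robot.read_t(),robot.read_qpos(),robot.read_force(),robot.read_ft_torque())
E
```

```text
tape [ 0.302 -0.563  0.012] [ 0.397 -0.41   0.08 ]
cup [ 0.501 -0.458  0.012] [ 0.678 -0.351  0.091]
jar [ 0.505 -0.325  0.013] [ 0.749 -0.206  0.101]
75 0.0 [ 0.36  -0.431  0.048] 0.0
80 0.0 [ 0.362 -0.439  0.049] 0.0
85 0.002 [ 0.368 -0.455  0.049] 0.0
90 0.009 [ 0.373 -0.474  0.051] 0.0
95 0.017 [ 0.378 -0.489  0.052] 0.0
100 0.008 [ 0.6   -0.428  0.084] 0.0
cork [526.9  10.2] [503   0  56  20 491] [ 0.7545 -0.1134  0.008 ] [ 0.7529 -0.1142  0.0107]
cork [287.3 199.9] [ 262  175   51   51 2039] [ 0.4776 -0.3342  0.008 ] [ 0.4776 -0.3341  0.0083]
cork [138.9 269.6] [126 241  33  57 883] [ 0.2697 -0.4333  0.008 ] [ 0.4732 -0.2704  0.3342]
cork [500.  269.4] [481 241  33  57 860] [ 0.7692 -0.4338  0.008 ] [ 0.566  -0.2706  0.3342]
cork [476.1 314.7] [ 288  307  350   14 3671] [ 0.7449 -0.505   0.008 ] [ 0.5561 -0.2773  0.3437]
cork [301.5 154.8] [ 275  128   53   54 2223] [ 0.4776 -0.3347  0.008 ] [ 0.4776 -0.3346  0.0089]
cork [138.9 269.7] [126 241  33  57 854] [ 0.2503 -0.4928  0.008 ] [ 0.4538 -0.3293  0.3347]
cork [500.  269.6] [481 241  33  57 868] [ 0.7501 -0.4929  0.008 ] [ 0.5465 -0.3297  0.3341]
cork [475.7 314.7] [ 288  306  350   15 3701] [ 0.7252 -0.5639  0.008 ] [ 0.5364 -0.3363  0.3439]
3.4917 [-1.75453242e+01  1.42377338e+01 -5.12759055e+00 -3.24761897e-03
 -7.06195249e+01 -1.62398633e+02] [0.02268668 0.05825395 0.83425109] [-0.19933883  0.0556525   0.0094831 ]
```

View pics/w1.png

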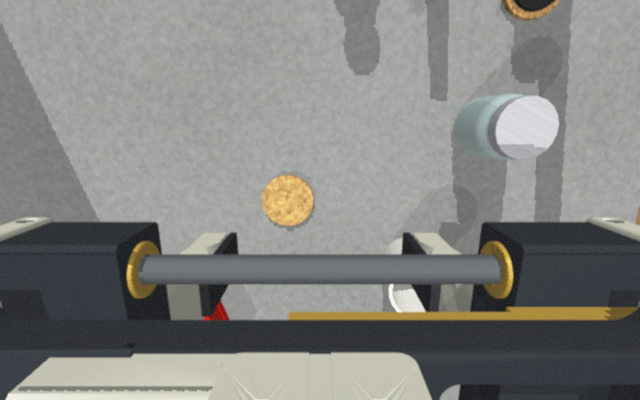

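The wrist view shows the pad at (287,200) and the jar at (520,130); the knob is just out of frame. The pad measures (0.478, -0.334, 0.008) from three views. I'll drag it into the open near the foot with the tool upright, then look at the knob.

Run:
```python
from h import *
import pickle
R=tilt(90,0)
robot.goto([.4776,-.3345,.06],R); robot.servo_line([.4776,-.3345,.0035],speed=.08)
print('F',robot.read_force()); robot.move_gripper(0.0); print('grip',robot.read_grip_width()*88,robot.read_finger_force(),robot.read_force())
robot.servo_line([.535,-.215,.0035],speed=.1); print(robot.read_force(),robot.read_grip_width()*88)
robot.move_gripper(1.0); robot.servo_line([.535,-.215,.06],speed=.12)
for i,p in enumerate([(.535,-.20,.25),(.56,-.13,.25)]):
    robot.goto(p,R); robot.dwell(.2); v=cam('wrist'); save(v,f'w{i+3}.png'); pickle.dump(v,open(f'w{i+3}.pkl','wb'))
    for c,st in cork(v)[0]:
        if c[1]<235: print('cork',c,st,onz(v,*c,.008).round(4),dep(v,*c).round(4))
print(robot.read_t())
im=np.vstack([cv2.imread('pics/w3.png')[:240],cv2.imread('pics/w4.png')[:240]]); cv2.imwrite('pics/w34.png',im)
```

```text
F [0.3532203  0.15269094 0.15837591]
grip 66.55589203301948 30.00091016292572 [-0.95144412  0.02121306  3.73498544]Traceback (most recent call last):
  File "<stdin>", line 6, in <module>
rig.Unreachable: the arm cannot follow that straight line within its joint ranges
```

Run:
```python
from h import *
import pickle
R=tilt(110,0)
robot.servo_line([.535,-.215,.0035],R,speed=.1); print(robot.read_force(),robot.read_grip_width()*88)
robot.move_gripper(1.0); robot.servo_line([.535,-.215,.06],speed=.12)
for i,p in enumerate([(.56,-.20,.25),(.575,-.13,.25)]):
    robot.goto(p,R); robot.dwell(.2); v=cam('wrist'); save(v,f'w{i+3}.png'); pickle.dump(v,open(f'w{i+3}.pkl','wb'))
    for c,st in cork(v)[0]:
        if c[1]<235: print('cork',c,st,onz(v,*c,.008).round(4),dep(v,*c).round(4))
print(robot.read_t(),robot.read_qpos())
im=np.vstack([cv2.imread('pics/w3.png')[:240],cv2.imread('pics/w4.png')[:240]]); cv2.imwrite('pics/w34.png',im)
```

```text
[-1.19302232 -0.44897181  5.07590651] 66.71748380055928
cork [487.7 145.1] [473 117  42  55 651] [ 0.7427 -0.0941  0.008 ] [ 0.7383 -0.095   0.0165]
cork [298.4 178.7] [ 273  153   52   52 2151] [ 0.5352 -0.2144  0.008 ] [ 0.5352 -0.2143  0.0086]
cork [630.5 205.2] [614 175  26  50 688] [ 0.9534 -0.0999  0.008 ] [ 1.7439 -0.0293 -0.749 ]
cork [626.1 196.1] [ 599  150   41   76 1513] [ 0.9595 -0.0222  0.008 ] [ 1.7332  0.0642 -0.7517]
cork [450.2 189. ] [437 165  35  51 512] [ 0.7402 -0.0915  0.008 ] [ 0.7369 -0.091   0.015 ]
cork [270.3 222.5] [ 245  198   51   50 1943] [ 0.5352 -0.214   0.008 ] [ 0.5352 -0.2138  0.0087]
10.0417 [ 6.17670451e+00  1.17347638e+01 -8.44686362e+00  3.47535908e-03
 -6.98366622e+01 -1.66235849e+02]
```

View pics/w34.png

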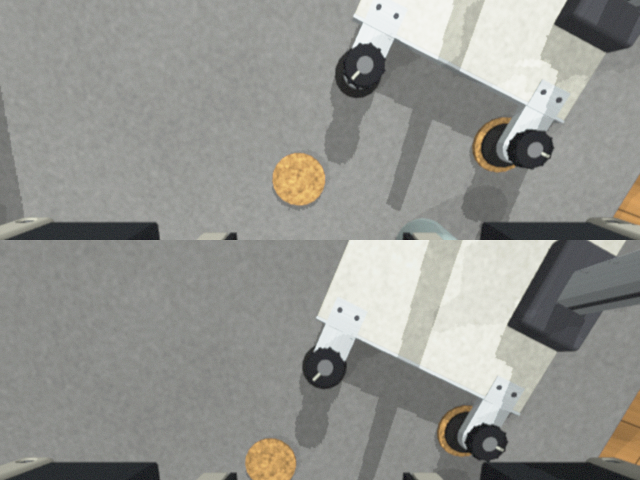

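Both views show the knob at (364,65) and (324,128), and the pad at (298,179) and (270,222), well clear of the jar. I'll fit the knob top with a depth mask in each view and cross the rays.

```bash
cat >> h.py <<'E'
def knob(v,p0,r=45,lo=.068,hi=.09):
    u0,w0=map(int,p0); m=np.zeros(v['d'].shape,np.uint8); Q=[]
    for w in range(max(0,w0-r),min(400,w0+r)):
        for u in range(max(0,u0-r),min(640,u0+r)):
            if v['d'][w,u]>0:
                q=dep(v,u,w)
                if lo<q[2]<hi: m[w,u]=1; Q.append(q)
    c=max(cv2.findContours(m,cv2.RETR_EXTERNAL,cv2.CHAIN_APPROX_NONE)[0],key=cv2.contourArea)
    (cx,cy),rad=cv2.minEnclosingCircle(c); M=cv2.moments(c)
    return (M['m10']/M['m00'],M['m01']/M['m00']),(cx,cy),rad,np.median(np.array(Q)[:,2])
E
python3 - <<'E'
from h import *
import pickle
a,b=[pickle.load(open(f'w{i}.pkl','rb')) for i in(3,4)]
for nm,pa,pb in(('fr',(364,65),(324,128)),('br',(530,149),(486,201))):
    ka,kb=knob(a,pa),knob(b,pb); print(nm,ka,kb)
    print(cross(a,ka[0],b,kb[0]),cross(a,ka[1],b,kb[1]),onz(a,*ka[0],ka[3]).round(4),onz(b,*kb[0],kb[3]).round(4))
    print('rad mm',ka[2]/a['f']*(.4-.076))
E
```

```text
fr ((364.08795637743003, 64.67401612138454), (364.0, 64.5), 23.5638427734375, np.float64(0.07460433624477053)) ((324.64836100468284, 126.88363842769971), (324.6410217285156, 126.8923110961914), 20.88408088684082, np.float64(0.07460535064834967))
(array([ 0.55917301, -0.07239757,  0.07162857]), np.float64(7.541868076836025e-05)) (array([ 0.55908004, -0.07238487,  0.07208869]), np.float64(8.545196659839568e-05)) [ 0.559  -0.073   0.0746] [ 0.5591 -0.0723  0.0746]
rad mm 0.024121448453086367
br ((533.4267325250711, 148.83370752881302), (533.5, 149.5), 21.783119201660156, np.float64(0.07051897961597567)) ((488.5412317327766, 202.9151009046625), (488.29998779296875, 202.6999969482422), 19.833911895751953, np.float64(0.07044068460227354))
(array([ 0.75836921, -0.08766957,  0.06897034]), np.float64(3.538796189006311e-05)) (array([ 0.76018171, -0.08779845,  0.066139  ]), np.float64(0.0008352252318773191)) [ 0.7574 -0.0879  0.0705] [ 0.7575 -0.0876  0.0704]
rad mm 0.022298586526073225
```

Run:
```python
from h import *
import pickle
H=85.6;R=tilt(H,57); f=np.array([np.cos(np.radians(H)),np.sin(np.radians(H)),0])
pad=np.array([.5352,-.2142,.0]); foot=np.array([.559,-.0725,.0]); off=.006*f+[0,0,.0098]
g=pad+off; robot.goto(g-.08*R[:,2]+[0,0,.02],R); print(robot.read_qpos(),robot.read_force())
robot.servo_line(g,speed=.1); print('at',robot.read_force(),robot.read_position())
robot.move_gripper(0.0); print('grip',robot.read_grip_width()*88,robot.read_force())
e=foot+off
for k in (.5,.75):
    robot.servo_line(g+k*(e-g),speed=.1); print(k,robot.read_force(),robot.read_grip_width()*88)
for n in('wrist','scene','top'):
    v=cam(n); save(v,n+'5.png'); pickle.dump(v,open(n+'5.pkl','wb'))
    if n!='scene': print(n,[(c,st[4],onz(v,*c,.008).round(4)) for c,st in cork(v,60)[0] if (c[1]<235 or n=='top') and np.linalg.norm(onz(v,*c,.008)[:2]-foot[:2])<.12])
w=cv2.imread('pics/wrist5.png'); s=cv2.imread('pics/scene5.png')[150:310,200:440]; s=cv2.resize(s,(640,427))
cv2.imwrite('pics/c5.png',cv2.resize(np.vstack([w[:240],s]),(576,600)))
print(robot.read_t())
```

```text
[ -39.35684942   45.30938468   15.96161037  -44.1276738   -98.70589307
 -136.40456123] [ 0.24271161  0.10328835 -0.03789013]
at [ 0.30175497 -0.12279777 -0.30871727] [ 0.53585789 -0.20891129  0.01007948]
grip 66.38910684364258 [ 1.04945133 -1.40726846  2.03216177]
0.5 [0.55698233 2.90282921 2.78242248] 66.70434464749066
0.75 [0.95066947 2.62811134 3.79088175] 66.66244834097708
wrist []
top []
14.1333
```

View pics/c5.png

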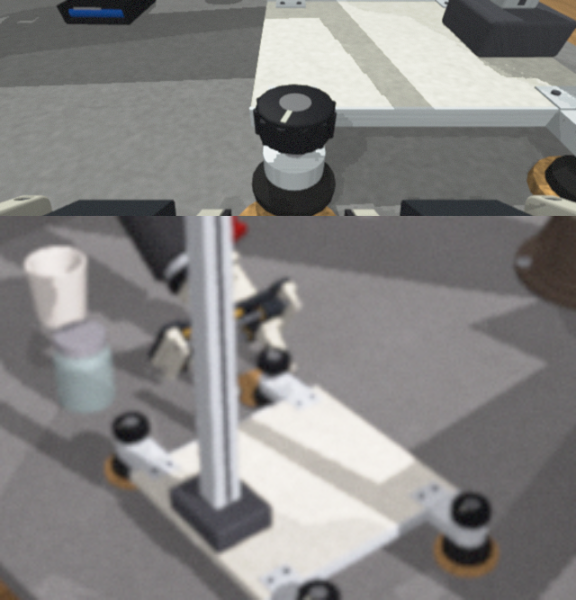

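The wrist view has the knob at about (295,102) in the crop, with the pad going in evenly beneath the foot, and the scene view shows the grip intact. I'll finish the slide, release, back out and check.

Run:
```python
from h import *
import pickle
H=85.6;R=tilt(H,57); f=np.array([np.cos(np.radians(H)),np.sin(np.radians(H)),0])
foot=np.array([.559,-.0725,.0]); e=foot+.006*f+[0,0,.0098]
robot.servo_line(e,speed=.06); print(robot.read_force(),robot.read_grip_width()*88,robot.read_position()-e)
robot.move_gripper(1.0); print(robot.read_force())
robot.servo_line(e-.10*f+[0,0,.03],speed=.12)
v=cam('wrist'); save(v,'w6.png'); pickle.dump(v,open('w6.pkl','wb'))
robot.goto([.575,-.16,.25],tilt(110,0)); robot.dwell(.2); v=cam('wrist'); save(v,'w7.png'); pickle.dump(v,open('w7.pkl','wb'))
k=knob(v,proj(v,[.559,-.0725,.0746])); print(k,onz(v,*k[0],k[3]).round(4))
print([(c,st[4],onz(v,*c,.008).round(4)) for c,st in cork(v,60)[0] if c[1]<235])
cv2.imwrite('pics/c67.png',np.vstack([cv2.imread('pics/w6.png')[:240],cv2.imread('pics/w7.png')[:240]]))
print(robot.read_t(),robot.read_qpos())
```

```text
[-0.37835561 -1.97414279  5.20325953] 66.6137831711047 [ 6.36393430e-05 -1.03366276e-03  9.67643255e-05]
[-0.59897745  0.33383365 -0.47484637]
((335.7728578892372, 98.3492685475444), (335.5, 98.38372039794922), 22.07980728149414, np.float64(0.07458757938455979)) [ 0.5592 -0.0724  0.0746]
[(array([327.2, 110.7]), np.int32(734), array([ 0.5559, -0.0841,  0.008 ])), (array([462.4, 169.4]), np.int32(570), array([ 0.7416, -0.0931,  0.008 ])), (array([627.1, 197.8]), np.int32(1321), array([ 0.9583, -0.0542,  0.008 ]))]
17.7 [ 3.09171762e+00  1.25747200e+01 -7.55958264e+00 -2.59365991e-02
 -7.00426826e+01 -1.63188041e+02]
```

View pics/c67.png

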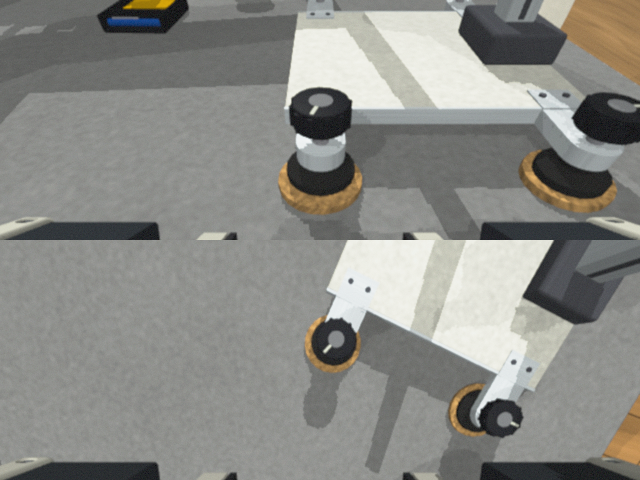

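Run:
```python
from h import *
import pickle
from scipy.optimize import least_squares
for n,z in(('w7',.008),('w6',.008)):
    v=pickle.load(open(n+'.pkl','rb')); L,l=cork(v,60)
    c,st=min(L,key=lambda t:np.linalg.norm(onz(v,*t[0],.008)[:2]-[.559,-.0725])); lab=l[int(st[1]):st[1]+st[3],st[0]:st[0]+st[2]]
    i=[k for k in range(1,l.max()+1) if (l==k).sum()==st[4]][0]
    w,u=np.nonzero(l==i); P=np.array([onz(v,a,b,z)[:2] for a,b in zip(u,w)]); D=P-[.559,-.0725]
    th=np.degrees(np.arctan2(D[:,1],D[:,0])); r=np.hypot(*D.T); E=[]
    for a in range(-180,180,8):
        m=(th>=a)&(th<a+8)
        if m.sum()>2 and r[m].max()>.028: E.append(P[m][r[m].argmax()])
    E=np.array(E)
    if n=='w6': E=E[E[:,1]>-.09]   # side wall in front blurs the near arc
    s=least_squares(lambda p:np.hypot(*(E-p[:2]).T)-p[2],[.559,-.0725,.034],loss='soft_l1',f_scale=.001)
    s2=least_squares(lambda p:np.hypot(*(E-p[:2]).T)-.0338,[.559,-.0725],loss='soft_l1',f_scale=.001)
    print(n,len(E),s.x.round(4),s2.x.round(4),s2.cost)
# winding reach: joint6 for tool down over knob
for h in range(-180,180,30):
    q=robot.ik([.559,-.0725,.056],tilt(h,0)); print(h,None if q is None else np.round(q,1))
for i in range(4): print(robot.read_force(),robot.read_ft_torque())
```

```text
w7 35 [ 0.5589 -0.0744  0.0332] [ 0.5589 -0.074 ] 5.0114553208913505e-06
w6 13 [ 0.5588 -0.0753  0.0335] [ 0.5588 -0.0756] 5.590094176779254e-07
-180 [  12.5   19.9  -25.5    0.   -44.5 -102.5]
-150 [ 12.5  19.9 -25.5   0.  -44.5 -72.5]
-120 [ 12.5  19.9 -25.5   0.  -44.5 -42.5]
-90 [ 12.5  19.9 -25.5   0.  -44.5 -12.5]
-60 [ 12.5  19.9 -25.5   0.  -44.5  17.5]
-30 [ 12.5  19.9 -25.5   0.  -44.5  47.5]
0 [ 12.5  19.9 -25.5   0.  -44.5  77.5]
30 [ 12.5  19.9 -25.5   0.  -44.5 107.5]
60 [ 12.5  19.9 -25.5   0.  -44.5 137.5]
90 [ 12.5  19.9 -25.5   0.  -44.5 167.5]
120 [  12.5   19.9  -25.5    0.   -44.5 -162.5]
150 [  12.5   19.9  -25.5   -0.   -44.5 -132.5]
[-0.15865021 -0.23324439  0.81152136] [-0.14556585  0.00683056 -0.00345305]
[-0.15865021 -0.23324439  0.81152136] [-0.14556585  0.00683056 -0.00345305]
[-0.15865021 -0.23324439  0.81152136] [-0.14556585  0.00683056 -0.00345305]
[-0.15865021 -0.23324439  0.81152136] [-0.14556585  0.00683056 -0.00345305]
```

The pad sits 2–3 mm short of the axis, evenly to the sides, so it overhangs the foot all round. Next I'll grasp the knob from above, starting at the +J6 end so that one clockwise turn covers the whole range.

Run:
```python
from h import *
import pickle
R=tilt(90,0); k=np.array([.5591,-.0724,0])
q=np.array(robot.read_qpos()); q[5]=150; 
robot.goto([.575,-.16,.25],tilt(60,0)) if False else robot.movej(q)
robot.goto(k+[0,0,.16],R); print(robot.read_qpos(),robot.read_t(),robot.read_force())
v=cam('top'); save(v,'top8.png'); s=cam('scene'); save(s,'scene8.png')
cv2.imwrite('pics/c8.png',cv2.resize(np.hstack([cv2.imread('pics/top8.png')[:300,120:440],cv2.imread('pics/scene8.png')[:300,120:440]]),(800,375)))
```

```text
[ 1.25617892e+01  1.32216398e+01 -1.88871477e+01  2.83505878e-02
 -5.79072121e+01  1.67443131e+02] 22.7667 [ 0.99078006 -0.44321341  0.9078818 ]
```

View pics/c8.png

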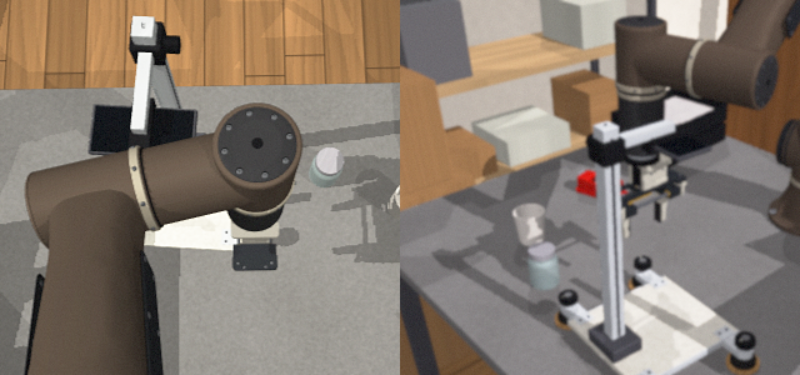

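The wrist links pass close to the phone and its arm in this view (forearm around (60–300, 110–240) in the crop). I'll check heights and footprints with the depth image before descending.

Run:
```python
from h import *
import pickle
v=cam('top'); t=pickle.load(open('top0.pkl','rb'))
def cloud(v,us,ws):
    return np.array([dep(v,u,w) for w in range(*ws,2) for u in range(*us,2) if v['d'][w,u]>0])
ph=cloud(t,(180,290),(5,140)); ph=ph[ph[:,2]>.3]
print('phone assembly',[(z,ph[(ph[:,2]>z)&(ph[:,2]<z+.03)].min(0).round(3).tolist(),ph[(ph[:,2]>z)&(ph[:,2]<z+.03)].max(0).round(3).tolist()) for z in(.38,.41,.44,.47,.5,.53) if ((ph[:,2]>z)&(ph[:,2]<z+.03)).any()])
a=cloud(v,(130,370),(100,300)); a=a[(a[:,2]>.25)]; ok=(a[:,1]<.0)|(a[:,0]<.5); a2=a
for y in np.arange(-.16,.3,.04):
    m=(a2[:,1]>y)&(a2[:,1]<y+.04)
    for z0,z1 in((.25,.4),(.4,.5),(.5,.6),(.6,.8)):
        mm=m&(a2[:,2]>z0)&(a2[:,2]<z1)
        if mm.sum()>3: print('y %.2f z %.2f-%.2f'%(y,z0,z1),'x',a2[mm,0].min().round(3),a2[mm,0].max().round(3),'zmax',a2[mm,2].max().round(3))
```

```text
phone assembly [(0.38, [0.75, 0.062, 0.381], [0.777, 0.087, 0.41]), (0.41, [0.596, 0.062, 0.412], [0.773, 0.095, 0.439]), (0.44, [0.596, 0.011, 0.444], [0.78, 0.163, 0.47]), (0.47, [0.631, 0.033, 0.47], [0.787, 0.1, 0.499]), (0.5, [0.75, 0.062, 0.5], [0.78, 0.092, 0.505])]
y -0.16 z 0.40-0.50 x 0.55 0.558 zmax 0.495
y -0.12 z 0.25-0.40 x 0.465 0.539 zmax 0.4
y -0.12 z 0.40-0.50 x 0.51 0.545 zmax 0.499
y -0.12 z 0.50-0.60 x 0.511 0.563 zmax 0.6
y -0.12 z 0.60-0.80 x 0.513 0.58 zmax 0.607
y -0.08 z 0.25-0.40 x 0.466 0.529 zmax 0.399
y -0.08 z 0.40-0.50 x 0.508 0.526 zmax 0.498
y -0.08 z 0.50-0.60 x 0.505 0.528 zmax 0.6
y -0.08 z 0.60-0.80 x 0.513 0.58 zmax 0.608
y -0.04 z 0.25-0.40 x 0.466 0.541 zmax 0.391
y -0.04 z 0.40-0.50 x 0.527 0.532 zmax 0.423
y -0.04 z 0.50-0.60 x 0.497 0.588 zmax 0.599
y -0.04 z 0.60-0.80 x 0.528 0.581 zmax 0.605
y 0.00 z 0.40-0.50 x 0.626 0.649 zmax 0.452
y 0.00 z 0.50-0.60 x 0.405 0.583 zmax 0.599
y 0.00 z 0.60-0.80 x 0.327 0.428 zmax 0.719
y 0.04 z 0.40-0.50 x 0.615 0.65 zmax 0.479
y 0.04 z 0.50-0.60 x 0.431 0.574 zmax 0.6
y 0.04 z 0.60-0.80 x 0.334 0.497 zmax 0.723
y 0.08 z 0.40-0.50 x 0.612 0.65 zmax 0.48
y 0.08 z 0.50-0.60 x 0.498 0.569 zmax 0.6
y 0.08 z 0.60-0.80 x 0.333 0.5 zmax 0.721
y 0.12 z 0.40-0.50 x 0.61 0.651 zmax 0.453
y 0.12 z 0.50-0.60 x 0.472 0.559 zmax 0.6
y 0.12 z 0.60-0.80 x 0.332 0.493 zmax 0.684
y 0.16 z 0.40-0.50 x 0.611 0.651 zmax 0.45
y 0.16 z 0.50-0.60 x 0.459 0.55 zmax 0.59
```

Run:
```python
from h import *
v=cam('scene')
A=np.array([dep(v,u,w) for w in range(0,260) for u in range(180,520) if v['d'][w,u]>0])
for y in np.arange(-.12,.2,.02):
    m=(A[:,1]>y)&(A[:,1]<y+.02)&(A[:,0]<.68)&(A[:,0]>.4)
    hi=A[m&(A[:,2]>.495)]; lo=A[m&(A[:,2]>.4)&(A[:,2]<.49)]
    print('%.2f'%y,'arm',(len(hi),np.percentile(hi[:,0],99).round(3),hi[:,0].max().round(3),hi[hi[:,0].argmax(),2].round(3),np.percentile(hi[:,2],[1,99]).round(3)) if len(hi)>5 else '','low',(len(lo),np.percentile(lo[:,0],[1,99]).round(3),np.percentile(lo[:,2],[1,99]).round(3)) if len(lo)>5 else '')
```

```text
-0.12 arm (25, np.float64(0.599), np.float64(0.599), np.float64(0.593), array([0.512, 0.603])) low 
-0.10 arm (200, np.float64(0.608), np.float64(0.608), np.float64(0.57), array([0.498, 0.604])) low (82, array([0.598, 0.609]), array([0.401, 0.488]))
-0.08 arm (369, np.float64(0.61), np.float64(0.611), np.float64(0.52), array([0.496, 0.604])) low (196, array([0.601, 0.611]), array([0.402, 0.489]))
-0.06 arm (537, np.float64(0.608), np.float64(0.61), np.float64(0.514), array([0.496, 0.604])) low (277, array([0.589, 0.608]), array([0.414, 0.488]))
-0.04 arm (602, np.float64(0.599), np.float64(0.602), np.float64(0.503), array([0.496, 0.602])) low (548, array([0.533, 0.597]), array([0.421, 0.489]))
-0.02 arm (327, np.float64(0.596), np.float64(0.597), np.float64(0.537), array([0.502, 0.586])) low 
0.00 arm (338, np.float64(0.592), np.float64(0.593), np.float64(0.547), array([0.502, 0.586])) low (30, array([0.603, 0.674]), array([0.446, 0.449]))
0.02 arm (338, np.float64(0.587), np.float64(0.588), np.float64(0.537), array([0.501, 0.586])) low (15, array([0.606, 0.66 ]), array([0.447, 0.45 
[... 402 characters left out ...]
))
0.10 arm (759, np.float64(0.571), np.float64(0.573), np.float64(0.534), array([0.502, 0.645])) low (252, array([0.601, 0.679]), array([0.447, 0.461]))
0.12 arm (1061, np.float64(0.566), np.float64(0.568), np.float64(0.557), array([0.502, 0.645])) low (134, array([0.612, 0.678]), array([0.447, 0.45 ]))
0.14 arm (804, np.float64(0.562), np.float64(0.565), np.float64(0.54), array([0.502, 0.629])) low (161, array([0.612, 0.679]), array([0.44, 0.45]))
0.16 arm (591, np.float64(0.558), np.float64(0.56), np.float64(0.54), array([0.498, 0.588])) low (67, array([0.611, 0.673]), array([0.442, 0.45 ]))
0.18 arm (679, np.float64(0.553), np.float64(0.555), np.float64(0.546), array([0.498, 0.584])) low
```

The scene camera sees both surfaces directly: the arm link reaches x = 0.593 and the phone starts at x ≥ 0.60 there, and that gap doesn't change during a vertical descent. I'll go down in a slow straight line while watching forces.

Run:
```python
from h import *
k=np.array([.5591,-.0724,0])
for z in(.12,.09,.058):
    robot.servo_line(k+[0,0,z],speed=.07); print(z,robot.read_force().round(2),np.round(robot.read_effort(),1))
robot.dwell(.2);print('base',robot.read_force().round(3),robot.read_ft_torque().round(4),robot.read_position()-k)
robot.move_gripper(0.0); robot.dwell(.2)
print('grip',robot.read_grip_width()*88,robot.read_force().round(3),robot.read_ft_torque().round(4),robot.read_position()-k)
t0=robot.read_t()
for i in range(1,4):
    a=90-8*i
    robot.servo_line(k+[0,0,.058-.006*8*i/360],tilt(a,0),speed=.002)
    print(a,robot.read_t()-t0,robot.read_force().round(2),robot.read_ft_torque().round(4),robot.read_qpos()[5].round(2))
```

```text
0.12 [-0.54 -0.37  0.55] [ -0.  -46.2  24.4   5.7  -0.    0. ]
0.09 [ 0.11 -0.4   0.08] [ -0.  -47.6  23.    5.4  -0.    0. ]
0.058 [ 0.26 -0.2   0.53] [ -0.  -49.2  21.5   5.   -0.    0. ]
base [-0.308 -0.603  0.057] [-0.1336 -0.0005 -0.0218] [2.80622472e-04 5.48872600e-05 5.83861219e-02]
grip 39.462154606700736 [ 2.701 -0.432 -1.864] [-0.4608 -1.0123  0.0139] [4.00826753e-04 3.14469627e-05 5.80559197e-02]
82 0.29169999999999874 [ 3.8  -1.24 -2.39] [-0.5522 -1.39   -0.0536] 159.67
74 0.583400000000001 [ 4.56 -1.81 -4.6 ] [-0.6804 -1.7906 -0.0243] 151.79
66 0.875 [ 5.18 -1.38 -3.95] [-0.8233 -1.9324 -0.0391] 143.8
```

```bash
cat >> h.py <<'E'
import json,os
K0=np.array([.5591,-.0724,.058])
def meas(n=12,dt=.02):
    F,T,J=[],[],[]
    for _ in range(n):
        robot.dwell(dt); F.append(robot.read_force());T.append(robot.read_ft_torque());J.append(robot.read_effort()[5])
    return np.mean(F,0),np.mean(T,0),np.std(np.array(T)[:,2]),np.mean(J),np.std(J)
def wind(ang,adj): # ang: degrees wound from heading 90
    robot.servo_line(K0+adj-[0,0,.006*ang/360],tilt(90-ang,0),speed=.002)
E
python3 - <<'E'
from h import *
adj=np.zeros(3); ang=24; b=robot.read_force()*0
F,T,s,j,js=meas(); print(ang,F.round(2),T.round(4),s,j,js)
while ang<80:
    adj+=np.clip(F*[1e-4,1e-4,8e-5],-4e-4,4e-4); ang+=8; wind(ang,adj)
    F,T,s,j,js=meas(8); print(ang,F.round(2),T.round(4),s.round(4),j.round(4),js.round(4),(adj*1e3).round(2),robot.read_t())
json.dump([ang,adj.tolist()],open('st.json','w'))
E
```

```text
24 [ 5.11 -1.82 -3.93] [-0.8044 -1.8594 -0.0034] 0.02636149674457265 -0.03414915860048495 0.06629613465170049
32 [2.68 0.36 1.03] [-0.0675 -0.9798  0.0113] 0.0195 -0.0174 0.0566 [ 0.4  -0.18 -0.31] 27.675
40 [2.04 0.2  3.24] [-0.0158 -0.6699  0.0146] 0.0291 -0.0946 0.1189 [ 0.67 -0.15 -0.23] 28.1
48 [ 1.9  -0.25  1.73] [-0.1949 -0.7191  0.0038] 0.0401 -0.0957 0.1189 [ 0.87 -0.13  0.03] 28.525
56 [ 1.95 -0.67  0.49] [-0.3397 -0.5971 -0.0128] 0.0426 -0.0969 0.1188 [ 1.06 -0.15  0.17] 28.95
64 [ 0.94 -0.72  0.31] [-0.3403 -0.2471 -0.0133] 0.0269 -0.0969 0.1187 [ 1.26 -0.22  0.2 ] 29.375
72 [ 0.12 -0.68 -0.34] [-0.3231  0.0966 -0.0029] 0.0514 -0.0973 0.1188 [ 1.35 -0.29  0.23] 29.8
80 [-0.98 -0.8  -0.51] [-0.3117  0.4464 -0.0099] 0.0453 -0.0974 0.1188 [ 1.36 -0.36  0.2 ] 30.225
```

Run:
```python
from h import *
ang,adj=json.load(open('st.json')); adj=np.array(adj)
ang+=8; wind(ang,adj)
S=[]
for _ in range(25):
    robot.dwell(.02); S.append([robot.read_ft_torque()[2],robot.read_effort()[5],robot.read_qvel()[5]])
S=np.array(S); print(S[:,0].round(3),S[:,1].round(3),S[:,2].round(2)); print(S[5:].mean(0),S[5:].std(0),robot.read_t(),robot.read_force())
json.dump([ang,adj.tolist()],open('st.json','w'))
```

```text
[-0.019  0.037  0.     0.01   0.017  0.042 -0.01   0.003  0.048 -0.012
  0.014  0.057 -0.027  0.053  0.044 -0.011 -0.007  0.047  0.03  -0.003
  0.043  0.031 -0.045 -0.001  0.005] [-0.349 -0.218 -0.126 -0.066 -0.03  -0.011  0.001  0.011  0.019  0.024
  0.027  0.027  0.027  0.025  0.023  0.02   0.018  0.015  0.012  0.01
  0.007  0.005  0.003  0.001 -0.001] [ 0.3  -0.25 -0.4  -0.69 -0.8  -0.9  -0.91 -0.87 -0.84 -0.77 -0.7  -0.74
 -0.6  -0.65 -0.65 -0.44 -0.6  -0.51 -0.37 -0.32 -0.36 -0.31 -0.3  -0.26
 -0.21]
[ 0.01500315  0.01318514 -0.56574325] [0.02898996 0.01084068 0.22762294] 30.9333 [-2.72556979 -1.26981805 -0.75930648]
```

```bash
cat > w.py <<'E'
from h import *
import sys
ang,adj=json.load(open('st.json')); adj=np.array(adj); amax=float(sys.argv[1]); thr=float(sys.argv[2]); step=float(sys.argv[3])
def m(t):
    F,T,J=[],[],[]
    robot.dwell(.06)
    for _ in range(int(t/.006)):
        robot.dwell(.006); F.append(robot.read_force()); T.append(robot.read_ft_torque()[2]); J.append(robot.read_effort()[5])
    return np.mean(F,0),np.mean(T),np.std(T),J[-1]
F=np.array(robot.read_force())
while ang<amax and robot.read_t()<62:
    adj+=np.clip(F*[8e-5,8e-5,6e-5],-3e-4,3e-4); ang+=step; wind(ang,adj)
    F,T,s,j=m(.26); print(ang,F.round(1),'T %.4f s %.3f j %.3f'%(T,s,j),robot.read_t().__round__(2),flush=True)
    json.dump([ang,adj.tolist()],open('st.json','w'))
    if T>thr:
        F,T,s,j=m(.4); print('confirm T %.4f s %.3f j %.3f'%(T,s,j))
        if T>thr: break
print((adj*1e3).round(2),robot.read_grip_width()*88,robot.read_qpos()[5])
E
python3 w.py 130 .05 7
```

```text
95.0 [-2.2 -2.2 -2. ] T 0.0240 s 0.031 j -0.006 31.62
102.0 [-2.4 -1.3 -1.5] T 0.0272 s 0.026 j -0.005 32.32
109.0 [-1.9 -0.6 -0.6] T 0.0075 s 0.026 j -0.004 33.01
116.0 [-0.8 -0.2 -0.3] T 0.0130 s 0.035 j -0.003 33.7
123.0 [ 0.3 -0.5 -0. ] T 0.0167 s 0.033 j -0.003 34.39
130.0 [ 0.8 -0.5  0.7] T 0.0180 s 0.027 j -0.002 35.08
[ 0.59 -0.84 -0.11] 39.363771622671976 37.62283688522656
```

```bash
python3 w.py 290 .05 7
```

```text
137.0 [0.9 0.  1.4] T 0.0143 s 0.042 j -0.001 35.77
144.0 [1.  0.3 1.2] T 0.0079 s 0.028 j -0.001 36.47
151.0 [ 0.4 -0.1  0.5] T 0.0182 s 0.028 j -0.002 37.16
158.0 [-0.2 -0.4 -0.1] T 0.0190 s 0.031 j -0.003 37.85
165.0 [-1.4 -0.4 -0.1] T 0.0135 s 0.027 j -0.004 38.54
172.0 [-2.2 -0.4 -0.4] T 0.0200 s 0.035 j -0.005 39.23
179.0 [-2.2 -0.1 -0.9] T 0.0261 s 0.030 j -0.005 39.92
186.0 [-1.9  0.1 -1. ] T 0.0072 s 0.023 j -0.005 40.62
193.0 [-1.3  0.  -0.8] T 0.0149 s 0.030 j -0.004 41.31
200.0 [-0.8  0.3  0.1] T 0.0171 s 0.030 j -0.003 42.0
207.0 [-0.1  0.5  0.5] T 0.0200 s 0.032 j -0.002 42.69
214.0 [0.3 0.6 0.8] T 0.0190 s 0.030 j -0.005 43.38
221.0 [0.3 0.5 0.6] T 0.0042 s 0.026 j -0.002 44.08
228.0 [-0.   0.8  0.9] T -0.0045 s 0.031 j 0.013 44.77
235.0 [0.  0.8 0.4] T -0.0401 s 0.037 j 0.035 45.46
242.0 [-0.3  0.6  0.5] T -0.0486 s 0.038 j 0.049 46.15
249.0 [-0.4  0.6  0.1] T -0.0829 s 0.033 j 0.082 46.84
256.0 [-0.8  0.8  0.3] T -0.0911 s 0.038 j 0.090 47.53
263.0 [-0.7  0.8 -0.3] T -0.1163 s 0.035 j 0.118 48.23
270.0 [-0.3  0.4 -0.1] T -0.0830 s 0.032 j 0.076 48.92
277.0 [-0.1  0.7  0.4] T -0.1596 s 0.039 j 0.163 49.61
284.0 [0.2 0.9 0.7] T -0.1171 s 0.041 j 0.117 50.3
291.0 [0.6 0.7 0.6] T -0.2208 s 0.039 j 0.214 50.99
[-0.13 -0.32  0.22] 39.13668809848883 -123.44690002147328
```

The torque magnitude has climbed steadily with the opposite sign (the wrist settles back after each step), so contact was at about 224–228° and I have wound past it. I'll wind back now to about 12° past touching, measuring on the way.

Run:
```python
from h import *
ang,adj=json.load(open('st.json')); adj=np.array(adj)
for a in (277,263,253,246,239,232,225):
    adj=adj+np.clip(np.array(robot.read_force())*[5e-5,5e-5,5e-5],-2e-4,2e-4)
    wind(a,adj); robot.dwell(.06); T=[];J=[];Fz=[]
    for _ in range(4 if a>260 else 40): robot.dwell(.006); T.append(robot.read_ft_torque()[2]); J.append(robot.read_effort()[5]); Fz.append(robot.read_force())
    print(a,'T %.4f j %.3f'%(np.mean(T),J[-1]),np.mean(Fz,0).round(1),robot.read_qpos()[5].round(2),round(robot.read_t(),2))
    json.dump([a,adj.tolist()],open('st.json','w'))
```

```text
277 T 0.2022 j -0.186 [ 1.4 -0.1 -0.3] -109.63 51.48
263 T 0.1415 j -0.141 [ 1.2 -2.6 -0.9] -95.68 51.96
253 T 0.0723 j -0.083 [ 1.2 -3.  -0.6] -85.51 52.67
246 T 0.0884 j -0.082 [ 0.3 -2.5  0.4] -78.48 53.34
239 T 0.0485 j -0.051 [-0.  -1.6 -0.5] -71.47 54.01
232 T 0.0210 j -0.027 [-0.1 -0.3 -1.2] -64.46 54.67
225 T 0.0069 j -0.009 [-0.4 -0.4 -1.3] -57.46 55.34
```

Run:
```python
from h import *
ang,adj=json.load(open('st.json')); adj=np.array(adj)
for a in (233,240):
    adj=adj+np.clip(np.array(robot.read_force())*[5e-5,5e-5,5e-5],-2e-4,2e-4)
    wind(a,adj); robot.dwell(.06); T=[];J=[];F=[]
    for _ in range(50): robot.dwell(.006); T.append(robot.read_ft_torque()[2]); J.append(robot.read_effort()[5]); F.append(robot.read_force())
    print(a,'T %.4f j %.3f'%(np.mean(T),J[-1]),np.mean(F,0).round(1),round(robot.read_t(),2))
robot.move_gripper(1.0); print(robot.read_force().round(2))
p=np.array(robot.read_position()); robot.servo_line([p[0],p[1],.16],speed=.12)
print(robot.read_t(),robot.read_force().round(2))
R=tilt(-90,0) 
try:
    robot.goto([.54,-.13,.25],tilt(110,0))
except robot.Unreachable as e: print('x',e)
v=cam('wrist'); save(v,'w9.png')
k=knob(v,proj(v,[.559,-.0725,.0715]),lo=.064); print(k,onz(v,*k[0],k[3]).round(4))
k=knob(v,proj(v,[.758,-.0877,.0705]),lo=.064); print(k,onz(v,*k[0],k[3]).round(4))
print(robot.read_t(),robot.read_qpos())
cv2.imwrite('pics/c9.png',v['im'][:240,:,::-1])
```

```text
233 T -0.0186 j 0.014 [-1.6  0.5  0.7] 56.11
240 T -0.0416 j 0.041 [-1.6  1.   0.7] 56.86
[-0.15  0.45  0.05]
58.85 [-0.48 -0.33 -0.07]
((355.5301559282141, 139.22933215651662), (355.53857421875, 139.3427276611328), 20.4227352142334, np.float64(0.0706211570303889)) [ 0.5588 -0.0724  0.0706]
((515.7187366623986, 210.0926163038839), (515.2879028320312, 212.742431640625), 19.752275466918945, np.float64(0.07038647380749125)) [ 0.7543 -0.0835  0.0704]
60.3583 [ 6.67457142e+00  8.47645429e+00 -1.25393446e+01 -4.71602986e-03
 -6.90295427e+01 -1.66610401e+02]
```

View pics/c9.png

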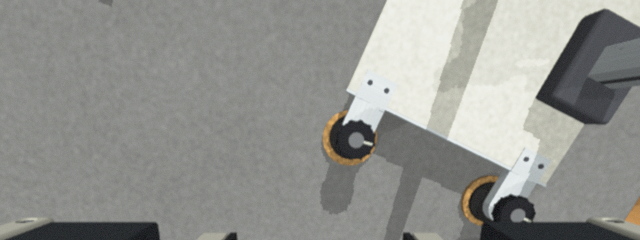

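The picture shows the knob at (356,139) in its original place, 4.0 mm lower as expected for 240°, with the pad showing around the foot. The gripper is clear.

```bash
python3 -c "
from rig import robot
print(robot.job_done())"
```

```text
the job is handed in; nothing more can be done
None
```

The job is handed in with the pad 2–3 mm off centre under the foot and the foot bearing on it at an estimated 3 N, but I first overwound it about 60° past contact, to an estimated 17 N, which likely jacked the stand briefly before I backed it off; the raised corner ended in place and the gripper is clear, at about 60 s.

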